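# Make up the shaft kit in the colour-coded tray

### The arm

A 6-joint arm with a two-finger parallel gripper is mounted at the origin on a cart in front of the work surface, level with it; the furniture and walls round the work are solid. World frame = base frame: x ahead of the robot, y to its left, z up, the work surface at z = 0. Lengths are in m, angles in degrees, forces in N, time in s.
With the tool pointing down it reaches from about 0.325 to 0.85 m from the base axis. Payload 15.5 kg.
Tool frame: the origin (TCP) lies at the very end of the fingers, on their centre line; the grasp point (between the pads) lies arm.grip_depth behind it (arm.grip_depth is the distance from the TCP to the grasp point, in m); z points along the fingers, y is the line along which they close (so a half turn about z gives the same grasp; the last joint's range is limited). The gripper opens to 91 mm and grips with 3 to 60 N. Pads are 32 mm wide; open, the fingers measure 118 mm over their backs; the gripper's body (76 mm by 178 mm) begins 60 mm behind the grasp point.
Start: joints at [-80.529, 28.281, 77.091, -0, 74.628, -5.472], TCP at [0.161, -0.604, 0.214] pointing down, gripper open.
Joint ranges: [-166.48, 166.48], [-47.26, 123.95], [12.59, 153.08], [-70.14, 250.14], [6.76, 159.57], [-176.63, 176.63]. Speed limits (degrees/s): [108.29, 108.29, 147.25, 172.46, 172.46, 172.46].

### API

Orientations are given as a 3x3 rotation matrix whose columns are the frame's x, y, z axes.
In Python, from rig import arm gives the robot as it stands. Calls block until the motion is done:
- arm.move_to(position, orientation): joint-space move of the TCP to a pose.
- arm.move_l(position, orientation=None, feed=0.15): straight line of the TCP; orientation=None keeps the orientation; feed is the mean speed in m/s.
- arm.move_joints(angles): joint-space move.
- arm.grip(opening): finger opening in m; the grip force is fixed at half the most; returns when the fingers have stopped.
- arm.sleep(seconds).
- arm.solve_ik(position, orientation): joint angles nearest the present ones, or None.
- arm.snapshot(name): name is "scene" or "side" or "wrist"; returns the picture (384x512x3 uint8, red, green, blue); there is no depth.
- arm.get_calibration(name): a dict with "intrinsics" (3x3 intrinsics, pixels), "cam_to_world" (4x4, takes a point from camera to world coordinates). Camera axes: x right, y down, z forward; pixel columns grow to the right and rows downward; lengths in m; the calibration is good to about 2 mm. A picture is of the moment at which its call begins: read the wrist's pose just before it. get_calibration takes no time and is no camera call; for the wrist camera it gives the pose at the moment of the call.
A pose or a line that the arm cannot do raises arm.Unreachable and nothing moves.
- arm.sign_off(): hands the job in; it is judged then, once.
Readings, each from a call of its own:
- arm.current_t(): time.
- arm.current_joint_positions(): joint angles.
- arm.current_dq(): joint speeds.
- arm.current_tau(): joint torques, N m.
- arm.current_ee_pos(): TCP position.
- arm.current_tool_rot(): TCP orientation.
- arm.current_force(): force on the tool from outside, world axes, zero at the start.
- arm.current_torque(): the same for the moment, N m.
- arm.current_width(): finger opening in m.
- arm.current_grasp_force(): force on a finger pad.
Only numpy, scipy, OpenCV 4.12 (cv2) and the standard library are available. Lean on these libraries where they do the work, as an engineer would, in place of code of your own. Each camera call takes 0.05 s, during which the arm holds its last target. There are 200 camera calls.

### The job

Make up the kit for the shaft job: put the bright nut in the red bin, the red key bar in the blue bin, the brass bush in the green bin and the spring collet in the yellow bin of the tray, each resting on the floor of its bin, nut and key lying flat, bush on its flange and collet on its narrow end as they stand now. The black nut and the steel bush belong to another job: leave them where they are.

Things in the scene. Friction and masses are not known exactly. Their poses are not given: they have to be found in the camera images.
- bright_nut: Bright silver hexagon nut lying flat, 28 mm across corners (along its x), 24 mm across flats (flats face its y, and 60 degrees either way), 19 mm high; 40 g. The larger of the two nuts. Origin: centre of the underside; z up.
- collet: Light grey steel spring collet with dark slots, standing upright on its narrow end: round, 34 mm diameter at the top, tapering narrower below, 47 mm high; 90 g. Origin: centre of the underside; z up along its axis.
- red_key: Dull red painted key bar lying flat: 18 mm wide (x) x 75 mm long (y) x 12 mm high (z), 120 g. Origin: centre of the underside.
- brass_bush: Yellow brass flanged bearing bush standing upright on its flange: flange 42 mm diameter and 6 mm thick at the bottom, above it a plain barrel 32 mm diameter, 38 mm high overall, through bore about 22 mm. Hold it by the barrel, fingertips above the flange. Origin: centre of the underside; z up along the bore. 120 g.
- black_nut: Black hexagon nut lying flat, 22 mm across corners, 15 mm high. Does not belong to the kit: stays where it is. Origin: centre of the underside.
- steel_bush: Grey steel flanged bearing bush standing upright on its flange: flange 42 mm diameter and 6 mm thick at the bottom, above it a plain barrel 32 mm diameter, 38 mm high overall, through bore about 22 mm. Hold it by the barrel, fingertips above the flange. Origin: centre of the underside; z up along the bore. Same shape and size as the brass one. Does not belong to the kit: stays where it is.
- bin_red: Red plastic open bin, 96 x 96 mm outside, 90 x 90 mm inside, 30 mm high, wall and floor 3 mm; one of four fixed in the corners (which one varies) of a fixed grey steel tray, 200 x 300 mm, rim 32 mm high, level with the bins' rims. Origin: centre of its underside, 2 mm above the bench (inner floor 5 mm above the bench); x and y along its walls, z up.
- bin_blue: Blue plastic open bin, 96 x 96 mm outside, 90 x 90 mm inside, 30 mm high, wall and floor 3 mm; one of four fixed in the corners (which one varies) of a fixed grey steel tray, 200 x 300 mm, rim 32 mm high, level with the bins' rims. Origin: centre of its underside, 2 mm above the bench (inner floor 5 mm above the bench); x and y along its walls, z up.
- bin_green: Green plastic open bin, 96 x 96 mm outside, 90 x 90 mm inside, 30 mm high, wall and floor 3 mm; one of four fixed in the corners (which one varies) of a fixed grey steel tray, 200 x 300 mm, rim 32 mm high, level with the bins' rims. Origin: centre of its underside, 2 mm above the bench (inner floor 5 mm above the bench); x and y along its walls, z up.
- bin_yellow: Yellow plastic open bin, 96 x 96 mm outside, 90 x 90 mm inside, 30 mm high, wall and floor 3 mm; one of four fixed in the corners (which one varies) of a fixed grey steel tray, 200 x 300 mm, rim 32 mm high, level with the bins' rims. Origin: centre of its underside, 2 mm above the bench (inner floor 5 mm above the bench); x and y along its walls, z up.
Mind the look-alikes: they are no part of the job. Leave any orange or purple look-alike of the collet alone.

How it is judged (in metres and radians):
At the end, for the whole second after the job is handed in: Bright nut in the red bin, key bar in the blue, brass bush in the green, collet in the yellow: centre inside the bin walls, underside within 7 mm of its floor, upright within 0.15 rad, released, at rest. Black nut and steel bush within 20 mm of where they stood, untipped (x of red_key in the frame of bin_blue between -0.045 and 0.045 m and y of red_key in the frame of bin_blue between -0.045 and 0.045 m and z of red_key in the frame of bin_blue between -0.003 and 0.01 m and angle between each of red_key, bright_nut, collet, brass_bush, black_nut, steel_bush's own z axis and vertical below 0.15 rad and linear speed of each of red_key, bright_nut, collet, brass_bush, black_nut, steel_bush below 0.02 m/s and angular speed of each of red_key, bright_nut, collet, brass_bush below 0.3 rad/s and x of bright_nut in the frame of bin_red between -0.045 and 0.045 m and y of bright_nut in the frame of bin_red between -0.045 and 0.045 m and z of bright_nut in the frame of bin_red between -0.003 and 0.01 m and x of collet in the frame of bin_yellow between -0.045 and 0.045 m and y of collet in the frame of bin_yellow between -0.045 and 0.045 m and z of collet in the frame of bin_yellow between -0.003 and 0.01 m and x of brass_bush in the frame of bin_green between -0.045 and 0.045 m and y of brass_bush in the frame of bin_green between -0.045 and 0.045 m and z of brass_bush in the frame of bin_green between -0.003 and 0.01 m and distance of each of black_nut, steel_bush from where it was at the start of the episode below 0.02 m); the robot touches nothing.
It fails at once if the black nut or the steel bush is carried off or knocked away (distance of any of black_nut, steel_bush from where it was at the start of the episode above 0.04 m).
It also fails if it takes over 109 s, if anything falls off the work surface, if the arm or the gripper's body presses on something with over 40 N, if the wrist force passes 120 N, or if a joint passes its speed limit or range.

## Working session

There is one attempt and no reset: what is moved stays moved. The work goes in short steps, each a Python script; the robot and the scene stay as the last script left them, time stands still between calls to the robot, and variables do not carry over. Pictures are saved under pics/ and viewed, at most 14 in all, crops included, and the job is handed in when it is done.

```bash
ls; mkdir -p pics; python3 - <<'E'
from rig import arm
import cv2, numpy as np
for n in ["scene","side","wrist"]:
    c=arm.get_calibration(n); im=arm.snapshot(n)
    np.savez(f"pics/{n}0.npz",im=im,K=c["intrinsics"],T=c["cam_to_world"])
    cv2.imwrite(f"pics/{n}0.png",cv2.cvtColor(im,cv2.COLOR_RGB2BGR))
    print(n,np.round(c["intrinsics"],1).tolist(),np.round(c["cam_to_world"],3).tolist())
print(arm.grip_depth,arm.current_t(),arm.current_width(),arm.current_tool_rot())
a=[cv2.imread(f"pics/{n}0.png") for n in ["scene","side"]]
cv2.imwrite("pics/s0.png",cv2.resize(a[0],(800,600)))
cv2.imwrite("pics/s1.png",cv2.resize(a[1],(800,600)))
E
```

```text
pics
scene [[423.9, 0.0, 254.1], [0.0, 423.9, 192.3], [0.0, 0.0, 1.0]] [[0.638, -0.363, 0.679, -0.267], [-0.77, -0.316, 0.554, -0.677], [0.013, -0.876, -0.481, 0.606], [0.0, 0.0, 0.0, 1.0]]
side [[382.6, 0.0, 257.0], [0.0, 382.6, 190.6], [0.0, 0.0, 1.0]] [[0.831, -0.228, 0.508, -0.08], [-0.556, -0.295, 0.777, -0.945], [-0.028, -0.928, -0.372, 0.513], [0.0, 0.0, 0.0, 1.0]]
wrist [[331.2, 0.0, 251.6], [0.0, 331.2, 188.0], [0.0, 0.0, 1.0]] [[0.258, -0.939, -0.226, 0.222], [-0.966, -0.251, -0.059, -0.588], [-0.002, 0.234, -0.972, 0.384], [0.0, 0.0, 0.0, 1.0]]
0.0188 0.15 0.09136138087233477 [[ 9.66182055e-01  2.57860830e-01 -1.70815782e-04]
 [ 2.57860877e-01 -9.66181628e-01  9.10876819e-04]
 [ 6.98403821e-05 -9.24119544e-04 -9.99999571e-01]]
```

View pics/s0.png

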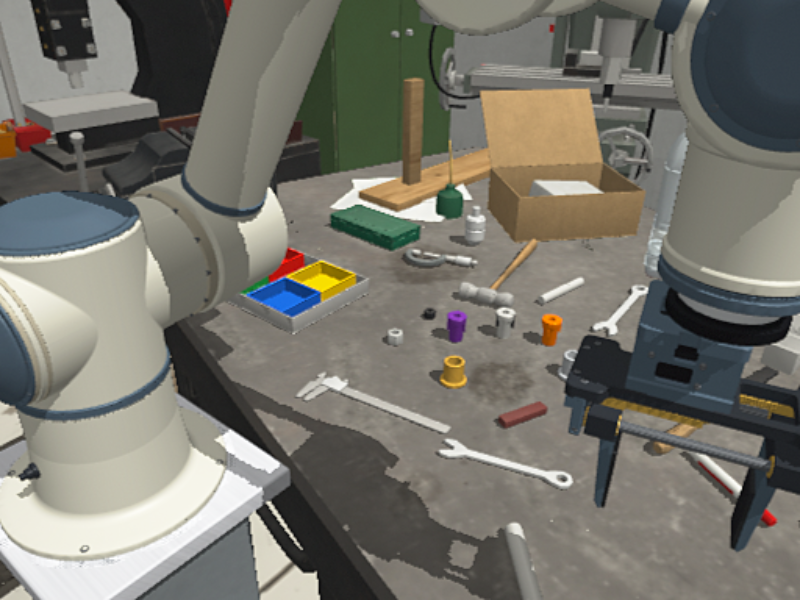

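View pics/s1.png

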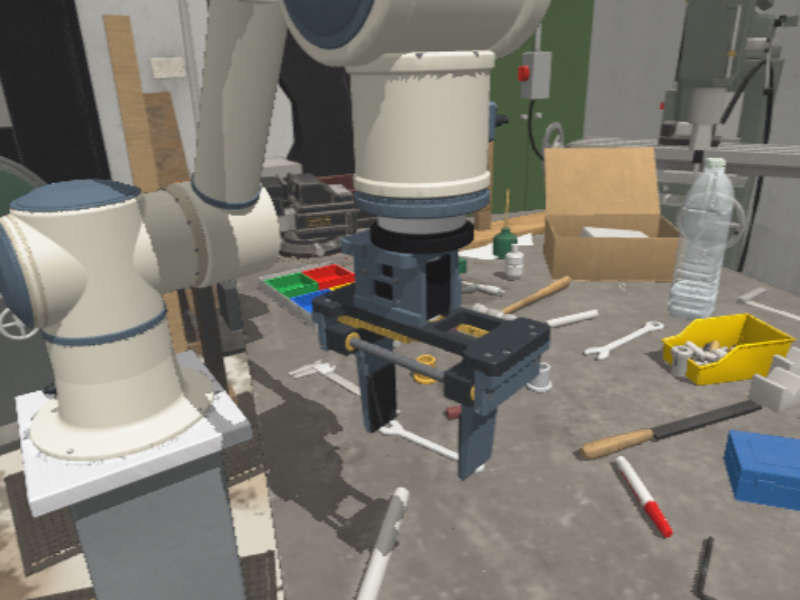

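View pics/wrist0.png

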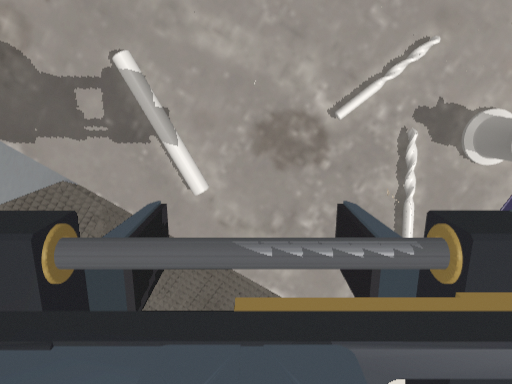

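The scene view (800×600 scale) shows:
- **Nuts:** the bright nut is at (395,338) and the smaller black nut at (430,313).
- **Collets:** the grey one is at (505,322). The purple (456,325) and orange (551,328) are look-alikes.
- **Bushes:** the brass one is at (453,372) and the steel one at (570,362), partly hidden by the gripper.
- **Red key:** at (522,414).
- **Tray:** around (305,290). The side view shows green and red in the back row, blue and yellow in the front.

Next I'll work out rough positions, then look from above with the wrist camera.

```bash
cat > h.py <<'E'
import numpy as np, cv2
from rig import arm
def ray(uv,K,T,z):
    d=T[:3,:3]@np.linalg.inv(K)@np.array([uv[0],uv[1],1.0]); o=T[:3,3]
    return o+d*(z-o[2])/d[2]
def down(a):  # tool z down, closing axis y at angle a (deg) in the world
    a=np.radians(a); y=np.array([np.cos(a),np.sin(a),0]); z=np.array([0,0,-1.])
    return np.c_[np.cross(y,z),y,z]
def shot(name,cam="wrist"):
    c=arm.get_calibration(cam); im=arm.snapshot(cam)
    np.savez(f"pics/{name}.npz",im=im,K=c["intrinsics"],T=c["cam_to_world"])
    cv2.imwrite(f"pics/{name}.png",cv2.cvtColor(im,cv2.COLOR_RGB2BGR))
    return im,c["intrinsics"],c["cam_to_world"]
E
python3 - <<'E'
from h import *
d=np.load("pics/scene0.npz")
for n,u,v,z in [("nut",395,338,.01),("black",430,313,.008),("purple",456,325,.025),("collet",505,322,.025),("orange",551,328,.025),("brass",453,372,.02),("steel",570,362,.02),("key",522,414,.006),("yellow",322,280,.03),("blue",284,297,.03),("traycorner",291,328,.0),("trayright",368,283,.03)]:
    print(n,ray((u*.64,v*.64),d["K"],d["T"],z).round(3))
for x,y in [(.45,-.1),(.4,.1),(.35,.2),(.5,-.2),(.35,.0)]:
  for a in (-15,0,90,-90,180):
    q=arm.solve_ik([x,y,.3],down(a)); print(x,y,a,None if q is None else np.round(q))
E
```

```text
nut [ 0.47  -0.072  0.01 ]
black [ 0.58  -0.064  0.008]
purple [ 0.552 -0.14   0.025]
collet [ 0.616 -0.198  0.025]
orange [ 0.65  -0.268  0.025]
brass [ 0.44  -0.213  0.02 ]
steel [ 0.584 -0.338  0.02 ]
key [ 0.436 -0.339  0.006]
yellow [0.514 0.146 0.03 ]
blue [0.421 0.15  0.03 ]
traycorner [0.388 0.098 0.   ]
trayright [0.563 0.072 0.03 ]
0.45 -0.1 -15 [-20.  10.  91.  -0.  79.  -5.]
0.45 -0.1 0 [-20.  10.  91.  -0.  79. -20.]
0.45 -0.1 90 [ -20.   10.   91.   -0.   79. -110.]
0.45 -0.1 -90 [-20.  10.  91.  -0.  79.  70.]
0.45 -0.1 180 [-20.  10.  91.  -0.  79. 160.]
0.4 0.1 -15 [ 6.  6. 97. -0. 78. 21.]
0.4 0.1 0 [ 6.  6. 97. -0. 78.  6.]
0.4 0.1 90 [  6.   6.  97.  -0.  78. -84.]
0.4 0.1 -90 [ 6.  6. 97. -0. 78. 96.]
0.4 0.1 180 [   6.    6.   97.   -0.   78. -174.]
0.35 0.2 -15 [21.  5. 98. -0. 77. 36.]
0.35 0.2 0 [21.  5. 98. -0. 77. 21.]
0.35 0.2 90 [ 21.   5.  98.  -0.  77. -69.]
0.35 0.2 -90 [ 21.   5.  98.  -0.  77. 111.]
0.35 0.2 180 [  21.    5.   98.   -0.   77. -159.]
0.5 -0.2 -15 [-28.  17.  82.  -0.  81. -13.]
0.5 -0.2 0 [-28.  17.  82.  -0.  81. -28.]
0.5 -0.2 90 [ -28.   17.   82.   -0.   81. -118.]
0.5 -0.2 -90 [-28.  17.  82.  -0.  81.  62.]
0.5 -0.2 180 [-28.  17.  82.  -0.  81. 152.]
0.35 0.0 -15 [-10.  -0. 103.  -0.  77.   5.]
0.35 0.0 0 [-10.  -0. 103.  -0.  77. -10.]
0.35 0.0 90 [ -10.   -0.  103.   -0.   77. -100.]
0.35 0.0 -90 [-10.  -0. 103.  -0.  77.  80.]
0.35 0.0 180 [-10.  -0. 103.  -0.  77. 170.]
```

```bash
python3 - <<'E'
from h import *
arm.move_to([.43,-.2,.38],down(-90)); arm.sleep(.2); shot("wA")
arm.move_to([.40,.12,.38],down(-90)); arm.sleep(.2); shot("wB")
print(arm.current_t(),np.round(arm.current_joint_positions()))
a=cv2.imread("pics/wA.png")[:230]; b=cv2.imread("pics/wB.png")[:230]
cv2.imwrite("pics/wAB.png",cv2.resize(np.vstack([a,b]),None,fx=1.3,fy=1.3,interpolation=cv2.INTER_CUBIC))
E
```

```text
3.7333 [ 8.  3. 87. -0. 90. 98.]
```

View pics/wAB.png

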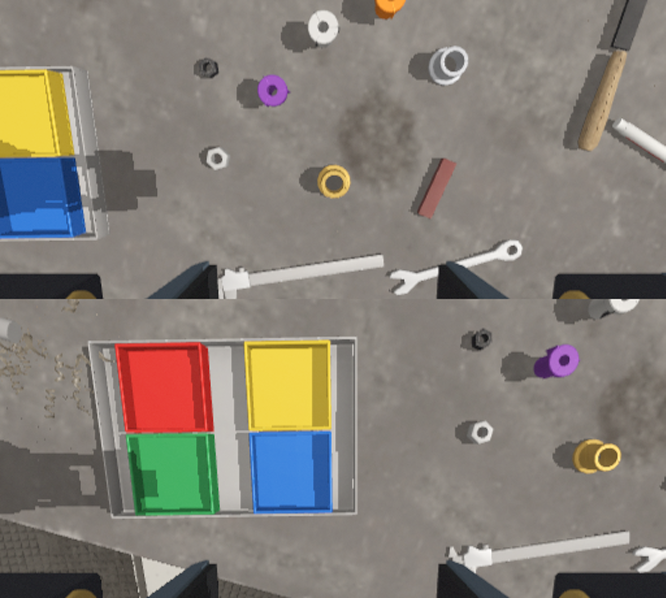

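The two wrist views (shown at 1.3×, stacked) are clear. In view A the pixels are:
- **Nuts:** bright nut (217,158) and black nut (206,68). The bright one is silver and larger, so it fits the description.
- **Collets:** the light grey one at (323,27) is the target. Purple (272,91) and orange (390,5) are look-alikes.
- **Bushes:** brass, which is yellow, is at (333,181). The grey steel one at (449,65) stays.
- **Key:** at (436,187).

In view B the bins are red (165,387), yellow (289,385), green (173,473) and blue (291,472).

```bash
python3 - <<'E'
from h import *
def masks(n):
    d=np.load(f"pics/{n}.npz"); im=d["im"]; return im,cv2.cvtColor(im,cv2.COLOR_RGB2HSV),d["K"],d["T"]
def blob(m,near):
    n,l,s,c=cv2.connectedComponentsWithStats(m.astype(np.uint8)); 
    ok=[i for i in range(1,n) if s[i,4]>25]; i=min(ok,key=lambda i:np.hypot(*(c[i]-near)))
    ct,_=cv2.findContours((l==i).astype(np.uint8),cv2.RETR_EXTERNAL,cv2.CHAIN_APPROX_NONE)
    return ct[0][:,0].astype(float),s[i,4],c[i]
def rect(p,K,T,z):
    w=np.array([ray(q,K,T,z)[:2] for q in p])*1000
    (c,s,a)=cv2.minAreaRect(w.astype(np.float32)); return np.round(c,1),np.round(s,1),round(a,1)
im,H,K,T=masks("wB"); h,s,v=H[...,0].astype(int),H[...,1],H[...,2]
sat=s>130
for n,m,near in [("red",((h<8)|(h>172))&sat,(127,68)),("yellow",(h>18)&(h<32)&sat,(222,66)),("green",(h>45)&(h<85)&(s>90),(133,134)),("blue",(h>98)&(h<125)&sat,(224,133))]:
    p,a,c=blob(m,near); print(n,a,c.round(),*rect(p,K,T,.032))
im,H,K,T=masks("wA"); h,s,v=H[...,0].astype(int),H[...,1],H[...,2]
for n,m,near,z in [("brass",(h>12)&(h<35)&(s>90),(257,140),.019),("key",((h<10)|(h>170))&(s>80),(335,144),.010)]:
    p,a,c=blob(m,near); print(n,a,c.round(),*rect(p,K,T,z))
br=(v>165)&(s<40)
for n,near,z in [("nut",(167,121),.015),("collet",(248,21),.047),("steel",(345,50),.03)]:
    p,a,c=blob(br,near); print(n,a,c.round(),*rect(p,K,T,z))
E
```

```text
red 4788 [126.  68.] [521.3 303.3] [ 96.5 103.3] 0.8
yellow 4457 [221.  66.] [523.4 163. ] [96.5 96. ] 1.1
green 4135 [133. 134.] [423.7 301.9] [ 96.5 103.1] 0.8
blue 3855 [224. 133.] [425.4 161.5] [95.6 95.9] 0.7
brass 405 [256. 139.] [ 444.5 -209.1] [39.9 39.6] 89.9
key 554 [335. 144.] [ 435.3 -337. ] [19.8 74.2] 67.9
nut 150 [167. 122.] [472.8 -66.3] [25.9 23. ] 43.5
collet 431 [248.  20.] [ 611.9 -197.1] [32.1 31.9] 89.9
steel 280 [348.  50.] [ 576.5 -342.3] [33.8 40.3] 87.8
```

```bash
python3 - <<'E'
from h import *
tiles=[]
for n,x,y,z in [("nut",.473,-.066,.015),("brass",.4445,-.209,.019),("collet",.612,-.197,.047)]:
    arm.move_to([x-.065,y,.16],down(-90)); arm.sleep(.25)
    im,K,T=shot("c_"+n)
    P=np.linalg.inv(T)@np.array([x,y,z,1]); u=(K@(P[:3]/P[2]))[:2].astype(int); print(n,u)
    u=np.clip(u,50,450)
    tiles.append(cv2.resize(cv2.cvtColor(im,cv2.COLOR_RGB2BGR)[u[1]-50:u[1]+50,u[0]-50:u[0]+50],(260,260),interpolation=cv2.INTER_CUBIC))
    s=cv2.cvtColor(im,cv2.COLOR_RGB2HSV); m=((s[...,2]>150)&(s[...,1]<40)) if n!="brass" else (s[...,0]>12)&(s[...,0]<35)&(s[...,1]>90)
    k,l,st,c=cv2.connectedComponentsWithStats(m.astype(np.uint8))
    i=min([i for i in range(1,k) if st[i,4]>80],key=lambda i:np.hypot(*(c[i]-u)))
    ct=cv2.findContours((l==i).astype(np.uint8),cv2.RETR_EXTERNAL,cv2.CHAIN_APPROX_NONE)[0][0][:,0]
    zz={"nut":.019,"brass":.02,"collet":.047}[n]
    w=np.array([ray(q,K,T,zz)[:2] for q in ct])*1000
    print(n,st[i,4],np.round(c[i]),cv2.minAreaRect(w.astype(np.float32)),cv2.minEnclosingCircle(w.astype(np.float32)))
    if n=="nut":  # hexagon phase from the 6th Fourier harmonic of the hull radius
        d=w-np.array(cv2.minAreaRect(w.astype(np.float32))[0]); th=np.arctan2(d[:,1],d[:,0]); r=np.hypot(*d.T)
        g=np.radians(np.arange(0,360,3)); rr=np.interp(g,np.sort(th%(2*np.pi)),r[np.argsort(th%(2*np.pi))],period=2*np.pi)
        f=(rr*np.exp(-6j*g)).sum(); print("corner angle mod 60:",np.degrees(-np.angle(f))/6*-1, abs(f)*2/len(g))
cv2.imwrite("pics/close.png",np.hstack(tiles)); print(arm.current_t())
E
```

```text
nut [250 107]
nut 457 [253. 107.] ((472.79315185546875, -67.5841293334961), (26.804162979125977, 24.245559692382812), 42.48400115966797) ((472.8686218261719, -67.18416595458984), 13.755047798156738)
corner angle mod 60: 13.797187994581655 0.6954986340311715
brass [251 106]
brass 1106 [252. 107.] ((443.8343200683594, -209.06077575683594), (39.116600036621094, 39.04600143432617), 26.533781051635742) ((443.6842346191406, -209.0973663330078), 19.994678497314453)
collet [250 105]
collet 2456 [249.  87.] ((631.5267944335938, -200.15231323242188), (68.06189727783203, 50.01057815551758), 16.908706665039062) ((629.97607421875, -194.16903686523438), 34.43931579589844)
7.0833
```

View pics/close.png

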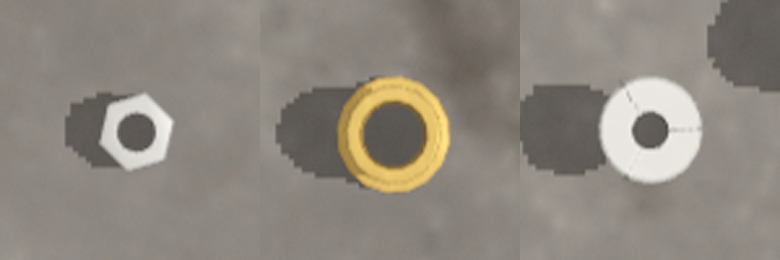

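The crops confirm the targets: a silver hexagon nut (left), the yellow flanged bush (centre) and the plain grey collet with slots (right). The nut's corners sit at about 46° mod 60, so I'll close on its flats at −105°.

```bash
cat >> h.py <<'E'
def kit(name,xy,ang,z,w,bin_xy,bang,pre):
    print(name); arm.move_to([*xy,.13],down(ang)); arm.grip(pre)
    arm.move_l([*xy,z],feed=.12)
    print(" down F",np.round(arm.current_force(),1)); arm.grip(max(w-.012,0)); arm.sleep(.2)
    g=arm.current_width(); print(" width",round(g,4),"force",round(arm.current_grasp_force(),1))
    if abs(g-w)>.004: raise SystemExit("bad grasp")
    arm.move_l([*xy,.14],feed=.15); print(" lifted width",round(arm.current_width(),4))
    arm.move_to([*bin_xy,.14],down(bang)); arm.move_l([*bin_xy,z+.0062],feed=.1)
    arm.sleep(.2); print(" placed F",np.round(arm.current_force(),1))
    arm.grip(w+.016); arm.sleep(.2); arm.move_l([*bin_xy,.14],feed=.12)
    print(" t",round(arm.current_t(),1))
E
python3 - <<'E'
from h import *
kit("nut",(.4728,-.0675),-105,.004,.024,(.520,.305),-90,.055)
arm.move_to([.40,.12,.30],down(-90)); arm.sleep(.2); im,_,_=shot("afternut")
cv2.imwrite("pics/afternut2.png",cv2.cvtColor(im,cv2.COLOR_RGB2BGR)[:220])
E
```

```text
nut
 down F [-0.1  0.7  0.4]
 width 0.0236 force 30.0
 lifted width 0.0239
 placed F [ 0.  -0.2 -1. ]
 t 16.4
```

View pics/afternut2.png

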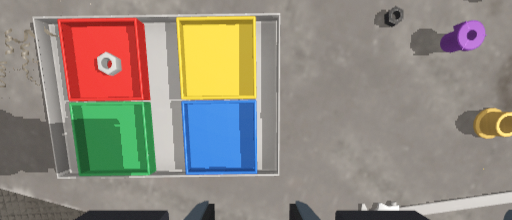

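The nut lies flat near the middle of the red bin at (108,64). Next are the key, the brass bush and the collet.

```bash
python3 - <<'E'
from h import *
kit("key",(.4353,-.337),-112,.0035,.018,(.425,.161),-89,.05)
kit("brass",(.4438,-.209),-90,.011,.032,(.423,.305),-90,.07)
kit("collet",(.612,-.197),-143,.020,.034,(.522,.162),-90,.065)
arm.move_to([.43,-.05,.38],down(-90)); arm.sleep(.3); im,_,_=shot("end")
cv2.imwrite("pics/end2.png",cv2.resize(cv2.cvtColor(im,cv2.COLOR_RGB2BGR)[:230],None,fx=1.5,fy=1.5)); print(arm.current_t())
E
```

```text
key
 down F [ 0.9 -0.1 -0.1]
 width 0.0174 force 30.0
 lifted width 0.0176
 placed F [ 0.2 -0.2 -0.5]
 t 28.3
brass
 down F [-0.3  0.7  0.4]
 width 0.0316 force 30.0
 lifted width 0.0317
 placed F [-0.2  0.3 -2.1]
 t 38.7
collet
 down F [0.1 0.3 0. ]
 width 0.0309 force 30.0
 lifted width 0.031
 placed F [-1.  -1.1 -1.1]
 t 48.6
50.2417
```

View pics/end2.png

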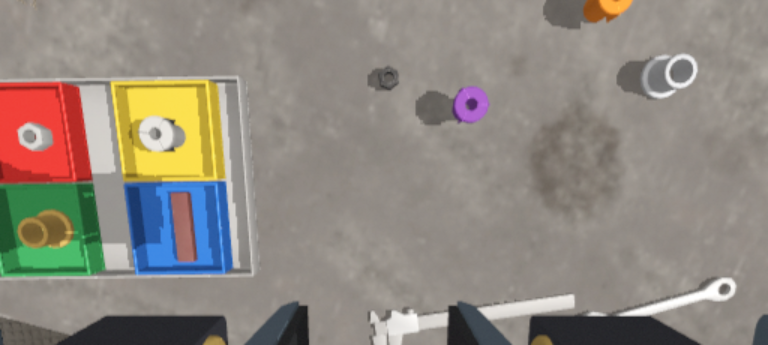

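All four parts are in their bins. The collet was gripped at 31 mm, not the 34 mm expected, so I'll check close up that it and the bush stand upright and resting on the floor.

```bash
python3 - <<'E'
from h import *
arm.move_to([.41,.235,.25],down(-90)); arm.sleep(.4); im,K,T=shot("fin"); 
a=cv2.resize(cv2.cvtColor(im,cv2.COLOR_RGB2BGR)[:200,60:460],(800,400),interpolation=cv2.INTER_CUBIC)
cv2.imwrite("pics/fin2.png",a)
for n,p in [("yellow bin c top of collet",(.522,.162,.052)),("collet base",(.522,.162,.005)),("bush top",(.423,.305,.043)),("bush base",(.423,.305,.005))]:
    P=np.linalg.inv(T)@np.array([*p,1]); u=(K@(P[:3]/P[2]))[:2]; print(n,(2*(u[0]-60)).round(),(2*u[1]).round())
E
```

```text
yellow bin c top of collet 520.0 122.0
collet base 504.0 133.0
bush top 259.0 308.0
bush base 270.0 300.0
```

View pics/fin2.png

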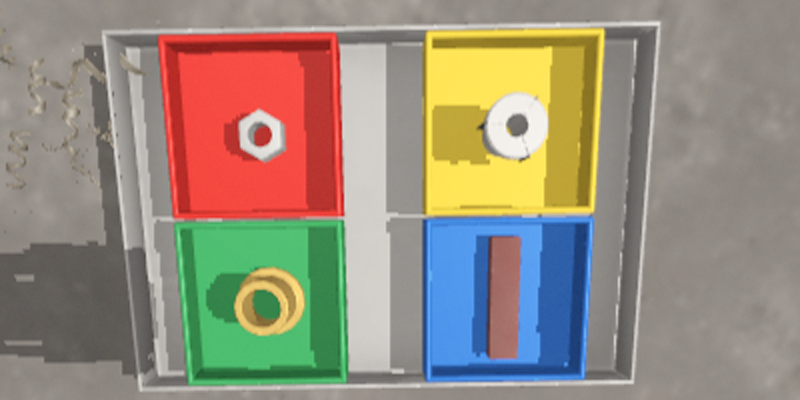

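The close-up matches a standing collet: its top is at (519,125) against a predicted (520,122). The bush top at (265,306) is about 6 px from its predicted position, with the flange below it. The nut and key lie flat, so I'm handing in.

```bash
python3 -c "
from rig import arm
print(arm.current_t()); print(arm.sign_off())"
```

```text
51.8917
the job is handed in; nothing more can be done
None
```

The kit is handed in at 51.9 s: nut in red, key in blue, brass bush in green and collet in yellow, all resting as asked in the last wrist-camera picture; the black nut and steel bush were not touched.

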